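# Load a name-plate carrier under the spring clip of an engraving jig

## Task

Load the engraving jig: with one fingertip hold the spring clip's long thumb bar down so that its jaw stands open, and with the other fingertip push the flat carrier along its channel, beneath the jaw, until it is fully home against the end stop. Then let the clip come down on the carrier and move clear. Nothing is to be picked up: the carrier stays flat in its channel, and the jar, the bead box and the graver stay where they are.

Things in the scene. Friction and masses are not known exactly. Their poses are not given: they have to be found in the camera images.
- jig: Fixed jig on the bench: wooden base with a dark steel bed, 215 x 145 mm (x -107 to 107, y -52 to 92 mm), bed surface 24 mm above the bench. Origin: at bench height, under the channel's centre line. x points along the channel to the end stop (the way to push), y to the clip's side, z up. Channel: 39 mm wide, centred on y = 0, between rails 6 mm wide and 6 mm high.
- stop (a point): Middle of the face of the end stop, 5 mm above the bed, at x = 80, y = 0 mm in the jig's frame. The stop is a steel bar across the channel's end, 51 mm wide, 10 mm high. Axes as the jig's.
- carrier: Loose flat aluminium carrier, 60 (x) x 36 (y) x 5 mm, about 0.12 kg, brass blank let into its top; at its rear (-x) end an upright lip. Origin: centre of the underside; x points to the end stop. It starts in the channel (1.5 mm play a side), its front edge 16 to 38 mm short of the jaw. Fully home its front edge touches the stop: its origin is then at x = 50 mm in the jig's frame.
- lip (a point): Top edge, middle, of the back face of the carrier's lip, 30 mm behind and 20 mm above the carrier's origin. The lip is 30 mm wide and 4 mm thick; a fingertip behind it pushes the carrier. Axes as the carrier's.
- clip (a joint): Angle of the spring clip (rad). 0: at rest, jaw 1.5 mm above the bed, blocking the carrier. Grows as the thumb bar is pressed down, which lifts the jaw; ends at 0.45. From 0.22 on the carrier passes freely. About 4 N on the middle of the bar holds it at 0.3; let go, it springs back, and shut on the carrier it reads about 0.15. Hinge: parallel to jig x, at jig y = 30 mm, 9 mm above the bed.
- bar_mid (a point): Middle of the upper face of the clip's thumb bar, a steel flap 135 mm long along the channel (jig x -70 to 65 mm) and 44 mm wide (jig y 34 to 76 mm). This point: jig x -2.5, y 58 mm, about 19 mm above the bed at rest (flap sloping up 0.3 rad away from the channel), 10.5 mm at 0.3 rad (level), 6 mm at the end of travel. A fingertip can press it and slide anywhere along its length.
- toe (a point): Lowest point of the clip's jaw, a narrow arm (jig x 50 to 70 mm) that reaches over the channel from the hinge. At rest at jig x = 60, y = 7 mm, 1.5 mm above the bed. It presses on the carrier's top when the bar is let go. Two hinge lugs, 14 mm high, stand at jig x -74 and 76, y 31 mm.
- jar: Bystander: amber jar, 40 mm across, 65 mm high. Origin: centre of its underside. Loose.
- bead_box: Bystander: clear open box with black beads, 75 x 75 x 32 mm. Origin: centre of its underside. Loose.
- graver: Bystander: wood-handled hand tool, 150 mm long, lying on the bench along its x. Origin: below its middle. Loose.
There are look-alikes about, which are no part of the job. Several things have the shape of the carrier; the one meant has the colours described above.

How it is judged:
On the way:
1. a finger holds the clip's bar down with the jaw open while a finger pushes the carrier, already beneath the jaw (value of joint clip above 0.19 rad and contact force between the fingers and clip above 0.5 N and contact force between the fingers and carrier above 0.05 N and x of carrier in the frame of jig above 0.026 m), for 0.02 s.
At the end, for the whole second after the job is handed in: The carrier lies flat in the channel, its front edge within 3.5 mm of the end stop, at rest, with the clip let go and its jaw pressing on the carrier's top; the robot touches nothing (x of carrier in the frame of jig between 0.0465 and 0.0525 m and y of carrier in the frame of jig between -0.004 and 0.004 m and z of carrier in the frame of jig below 0.027 m and angle between the x axis of carrier and the x axis of jig, either way round below 0.1 rad and angle between carrier's own z axis and vertical below 0.06 rad and value of joint clip between 0.1 and 0.2 rad and contact force between clip and carrier above 0.5 N and linear speed of carrier below 0.01 m/s).
It fails at once if the carrier is lifted or tipped out of its channel (z of carrier in the frame of jig above 0.034 m or angle between carrier's own z axis and vertical above 0.3 rad).
It fails at once if a bystander is moved by more than 20 mm (distance of any of jar, bead_box, graver from where it was at the start of the episode above 0.02 m).
It also fails if it takes over 32 s, if anything falls off the work surface, if the arm or the gripper's body presses on something with over 40 N, if the wrist force passes 120 N, or if a joint passes its speed limit or range.

## Robot

A 6-joint arm with a two-finger parallel gripper is mounted at the origin on the work surface. World frame = base frame: x ahead of the robot, y to its left, z up, the work surface at z = 0. Lengths are in m, angles in rad, forces in N, time in s.
With the tool pointing down it reaches from about 0.35 to 0.925 m from the base axis. Payload 6.4 kg.
Tool frame: the origin (TCP) lies midway between the tips of the shut fingers; the grasp point (between the pads) lies 19 mm behind it; z points along the fingers, y is the direction in which the jaws open and shut (so a half turn about z gives the same grasp; the last joint's range is limited). The gripper opens to 94 mm and grips with 3 to 60 N. Pads are 16 mm wide; open, the fingers measure 119 mm over their backs; the gripper's body (75 mm by 177 mm) begins 78 mm behind the grasp point.
Start: joints at [-1.511, 0.245, 1.558, -0, 1.339, -0.174], TCP at [0.151, -0.632, 0.205] pointing down, gripper open.
Joint ranges: [-3.13, 3.13], [-1.02, 2.26], [0.13, 2.54], [-0.95, 4.09], [0.21, 2.88], [-2.74, 2.74]. Speed limits (rad/s): [2.57, 2.57, 3.14, 3.14, 3.14, 3.14].

## Interface

Orientations are given as a unit quaternion [w, x, y, z].
In Python, from cell import sensors, vision, close_job gives the robot as it stands.
- The arm moves only by the shell command python3 -m pendant 'ROWS' [OPENING] [FORCE]. ROWS is JSON, a list that holds one entry, the list of rows, each a list of 4 numbers: the shift along the tool's x, y, z in mm, then the turn about the tool's z in rad. A call has exactly 10 rows; each row shifts and turns the commanded pose from where the row before left it, along the tool's axes as they then stand; what a row does not reach is not made up. A row lasts 1/12 s, in which the tool goes at most 41.7 mm and 7.16 degrees, less where a joint would pass 70% of its speed; a pose out of reach is approached as far as the arm can. A call with a gripper value outside its range is refused whole. OPENING is the closure, from 0 (fully open) to 1 (shut), set as the call begins (- or left out, the last holds). The fingers move at their own pace and stop on an object; FORCE is the grip in N (left out, the last holds). Time passes only in rows, so rows that do not move let the fingers close, or fill a call up. It gives the time, the measured TCP pose, the force and the opening at its end, in the units of the state.
- sensors.observe(): the state, without advancing time (a new reading comes with each control period).
- vision.grab_frame(name): name is "scene" or "top" or "wrist"; returns a dict with "frame" (480x640x3 uint8, red, green, blue), "z_map" (480x640 float32, m along the optical axis (not along the pixel's ray), 0 where there is no reading), "intrinsics" (3x3 intrinsics, pixels), "k1" (the pictures are not rectified: a ray, as slopes to the right and down, at radius r is drawn at 1 + k1 r^2 times it, then the intrinsics apply), "world_from_camera" (4x4, takes a point from camera to world coordinates); the wrist camera has in their place "T_tool_cam" (4x4, takes a point from camera to tool coordinates, whose origin is the TCP and whose axes are the flange's). Camera axes: x right, y down, z forward; pixel columns grow to the right and rows downward; lengths in m; the calibration is good to about 2 mm. A picture is of the moment at which its call begins: read the wrist's pose just before it.
- close_job(): hands the job in, once; it reports no verdict.
The state is a dict: "clock": time; "q": joint angles; "joint_vel": joint speeds; "tau": joint torques, N m; "tool_pos": TCP position; "orientation": TCP orientation; "wrist_force": force on the tool from outside, world axes, zero at the start; "torque": the same for the moment, N m; "width": opening from 0.0 (shut) to 1.0 (fully open).
Only numpy, scipy, OpenCV 4.12 (cv2) and the standard library are available. Lean on these libraries where they do the work, as an engineer would, in place of code of your own. Each camera call takes 0.05 s, during which the arm holds its last target.

## Working session

There is one attempt and no reset: what is moved stays moved. The work goes in short steps, Python scripts to look and compute and a shell command to move; the robot and the scene stay as the last step left them, time stands still between calls to the robot, and variables do not carry over. Pictures are saved under pics/ and viewed, and the job is handed in when it is done.

```bash
ls; mkdir -p pics; python3 - <<'E'
from cell import sensors, vision
import cv2, numpy as np
s=sensors.observe(); print({k:np.round(v,3).tolist() for k,v in s.items()})
for n in ["scene","top"]:
    f=vision.grab_frame(n); cv2.imwrite(f"pics/{n}0.png",f["frame"][:,:,::-1]); np.savez(f"/tmp/{n}0.npz",**f)
    print(n,f["intrinsics"].tolist(),f["k1"],np.round(f["world_from_camera"],4).tolist())
E
```

```text
pics
{'clock': 0.0, 'q': [-1.511, 0.246, 1.559, 0.0, 1.339, -0.174], 'joint_vel': [-0.001, 0.001, -0.001, 0.002, 0.001, 0.0], 'tau': [-0.0, -41.584, -31.46, 0.069, 0.033, -0.0], 'tool_pos': [0.151, -0.632, 0.204], 'orientation': [-0.001, 0.993, 0.117, 0.0], 'wrist_force': [0.439, -0.163, -0.82], 'torque': [0.02, 0.05, -0.004], 'width': 0.999}
scene [[527.6000089223029, 0.0, 321.13010006510586], [0.0, 527.6000089223029, 242.46302552138977], [0.0, 0.0, 1.0]] -0.09815424313584563 [[-0.3121, 0.5825, -0.7505, 1.1593], [0.95, 0.1867, -0.2502, 0.2408], [-0.0056, -0.7911, -0.6116, 0.5434], [0.0, 0.0, 0.0, 1.0]]
top [[592.1929364729464, 0.0, 325.83373045546364], [0.0, 592.1929364729464, 242.40748522175187], [0.0, 0.0, 1.0]] -0.20112151383762275 [[-0.0267, -0.9921, 0.1226, 0.4443], [-0.9991, 0.0227, -0.0346, 0.0514], [0.0316, -0.1234, -0.9919, 0.9253], [0.0, 0.0, 0.0, 1.0]]
```

View pics/scene0.png

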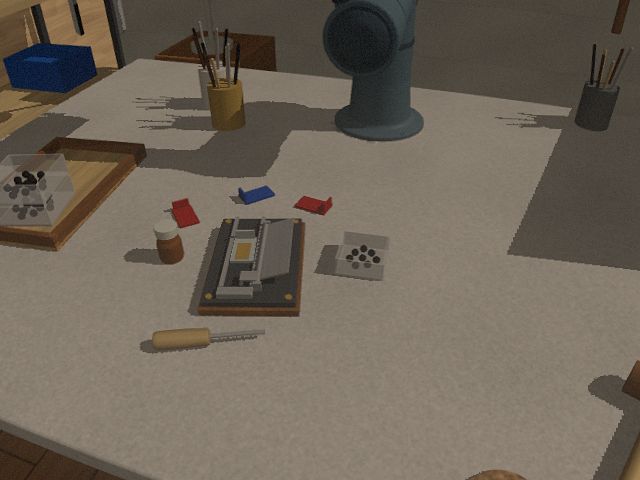

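View pics/top0.png

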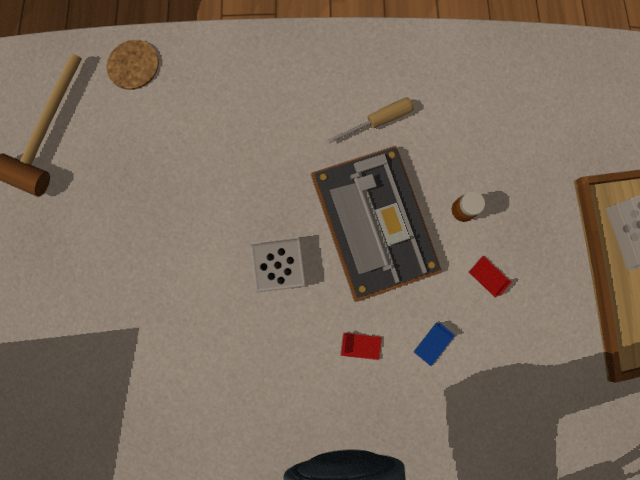

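Scene and top views: the jig's corners in the top view are near (313,173), (396,147), (441,270) and (357,300), with the end stop at the upper end. Carrier candidates are grey with brass at (391,220), red at (361,346) and (490,276), and blue at (434,343). Only the one at (391,220) fits: it is aluminium with a brass blank and it lies in the channel. I'll confirm it in a crop.

```bash
cat > h.py <<'E'
import numpy as np, cv2
def undist(f,px):
    K=f["intrinsics"];k1=float(f["k1"])
    p=np.array(px,float).reshape(-1,1,2)
    return cv2.undistortPoints(p,K,np.array([k1,0,0,0,0.])).reshape(-1,2)
def cast(f,px,z,T=None):
    T=f["world_from_camera"] if T is None else T
    u=undist(f,px); d=np.c_[u,np.ones(len(u))]@T[:3,:3].T; o=T[:3,3]
    return o+d*((z-o[2])/d[:,2])[:,None]
E
python3 - <<'E'
import cv2
im=cv2.imread("pics/top0.png")[135:315,290:460]
cv2.imwrite("pics/top0c.png",cv2.resize(im,None,fx=3.3,fy=3.3,interpolation=cv2.INTER_CUBIC))
im=cv2.imread("pics/scene0.png")[205:325,185:325]
cv2.imwrite("pics/scene0c.png",cv2.resize(im,None,fx=4.5,fy=4.5,interpolation=cv2.INTER_CUBIC))
E
```

```text
(no output)
```

View pics/top0c.png

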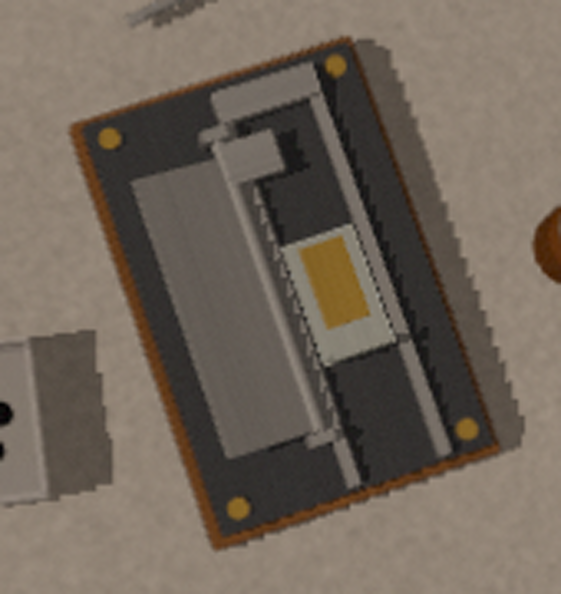

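View pics/scene0c.png

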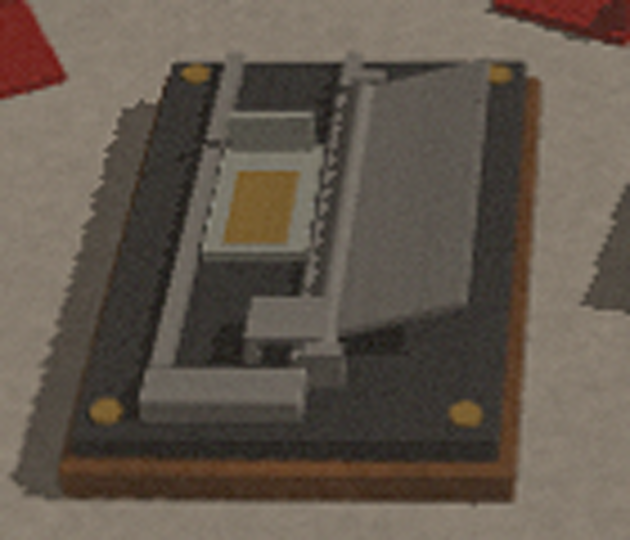

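The crop confirms it: silver-white carrier with a brass blank in the channel, lip towards the robot. Next I'll measure the jig and carrier.

```bash
cat >> h.py <<'E'
def gold(im,x0,y0,x1,y1):
    hsv=cv2.cvtColor(im,cv2.COLOR_RGB2HSV); m=cv2.inRange(hsv,(12,120,90),(32,255,255))
    mm=np.zeros_like(m); mm[y0:y1,x0:x1]=m[y0:y1,x0:x1]
    n,l,st,c=cv2.connectedComponentsWithStats(mm)
    return [(st[i,4],c[i].round(2).tolist()) for i in range(1,n) if st[i,4]>=6]
E
python3 - <<'E'
from h import *
t=np.load("/tmp/top0.npz"); s=np.load("/tmp/scene0.npz")
print(gold(t["frame"],300,140,450,305)); print(gold(s["frame"],185,205,325,325))
c=lambda l:[(290+x/3.3,135+y/3.3) for x,y in l]
P=cast(t,c([(335,65),(109,138),(238,509),(466,429)]),.024); print("screws top",P.round(4).tolist())
d=lambda l:[(185+x/4.5,205+y/4.5) for x,y in l]
Q=cast(s,d([(106,410),(466,413),(499,75),(196,74)]),.024); print("screws scene",Q.round(4).tolist())
for R in (P,Q):
    R=R[:,:2]; ctr=R.mean(0); x=(R[0]+R[1]-R[2]-R[3]); a=np.arctan2(x[1],x[0]); y=(R[1]+R[2]-R[0]-R[3]);
    print(ctr, a, np.arctan2(-y[0],y[1]), np.linalg.norm(x)/2,np.linalg.norm(y)/2)
    u=np.array([np.cos(a),np.sin(a)]);v=np.array([-u[1],u[0]]); o=ctr-.02*v
    print("origin",o)
    C=cast(t,c([(285,247),(350,225),(395,343),(330,365)]),.029)[:,:2]-o; print("carrier",np.c_[C@u,C@v].round(4).tolist())
    C=cast(s,d([(203,252),(305,256)]),.029)[:,:2]-o; print("carrier scene front",np.c_[C@u,C@v].round(4).tolist())
    C=cast(t,c([(213,105),(320,90)]),.034)[:,:2]-o; print("stop face?",np.c_[C@u,C@v].round(4).tolist())
E
```

```text
[(np.int32(7), [390.0, 147.71]), (np.int32(31), [391.55, 154.42]), (np.int32(15), [348.0, 161.0]), (np.int32(552), [351.43, 250.97]), (np.int32(34), [322.71, 176.5]), (np.int32(346), [390.85, 220.21]), (np.int32(34), [431.15, 264.62]), (np.int32(36), [361.78, 288.67])]
[(np.int32(17), [228.06, 220.76]), (np.int32(12), [295.5, 221.0]), (np.int32(12), [302.83, 228.42]), (np.int32(11), [302.64, 242.0]), (np.int32(215), [242.53, 250.53]), (np.int32(13), [301.54, 257.92]), (np.int32(11), [300.55, 273.27]), (np.int32(9), [299.11, 286.33]), (np.int32(93), [292.76, 304.87]), (np.int32(29), [208.0, 296.0]), (np.int32(31), [288.29, 296.42]), (np.int32(33), [207.64, 308.18]), (np.int32(137), [250.57, 308.78])]
screws top [[0.693, -0.0876, 0.024], [0.6589, 0.0215, 0.024], [0.4825, -0.0335, 0.024], [0.5168, -0.1421, 0.024]]
screws scene [[0.6905, -0.086, 0.024], [0.6561, 0.0237, 0.024], [0.4802, -0.0305, 0.024], [0.5144, -0.1403, 0.024]]
[ 0.58776992 -0.06042834] 0.3012868031170699 0.3044374345916676 0.18458263453073703 0.11413110958616224
origin [ 0.5937049  -0.07952745]
carrier [[0.0158, 0.0163], [0.016, -0.0164], [-0.0434, -0.0176], [-0.0433, 0.0149]]
carrier scene front [[0.0176, -0.0142], [0.0193, 0.0209]]
stop face? [[0.0898, 0.0267], [0.0809, -0.0239]]
[ 0.58528784 -0.05826288] 0.2988992741054548 0.302945832829996 0.18415625871979022 0.11497233603636949
origin [ 0.59117721 -0.0773761 ]
carrier [[0.0175, 0.0135], [0.0178, -0.0192], [-0.0415, -0.0205], [-0.0416, 0.0119]]
carrier scene front [[0.0194, -0.0169], [0.021, 0.0182]]
stop face? [[0.0915, 0.0241], [0.0827, -0.0265]]
```

```bash
python3 -m pendant '[[[0,0,0,-0.067],[26,-21,0,0],[26,-21,0,0],[26,-21,0,0],[26,-21,0,0],[26,-21,0,0],[26,-21,0,0],[26,-21,0,0],[26,-21,0,0],[26,-21,0,0]]]' 0.49 20
```

```text
clock: 0.93
tool_pos: [0.3186, -0.3808, 0.205]
orientation: [-0.0, 0.989, 0.15, -0.0]
wrist_force: [1.0, -1.2, -0.3]
width: 0.507
```

```bash
python3 -m pendant '[[[26,-21,0,0],[26,-21,0,0],[26,-21,0,0],[26,-21,0,0],[26,-21,0,0],[26,-21,0,0],[26,-21,0,0],[26,-21,0,0],[26,-21,0,0],[0,0,0,0]]]'
python3 - <<'E'
from cell import sensors
import numpy as np
s=sensors.observe(); p=np.array(s["tool_pos"]); q=s["orientation"]; print(p,q)
a=.3015;u=np.array([np.cos(a),np.sin(a)]);v=np.array([-u[1],u[0]]);o=np.array([.5925,-.0785])
print("jig",(p[:2]-o)@u,(p[:2]-o)@v,"yaw",2*np.arctan2(q[2],q[1]))
E
```

```text
clock: 1.77
tool_pos: [0.4872, -0.1285, 0.2051]
orientation: [-0.001, 0.988, 0.153, 0.0]
wrist_force: [0.8, 0.0, -0.0]
width: 0.507
[ 0.48715186 -0.12852359  0.20511522] [-8.09305869e-04  9.88290166e-01  1.52583923e-01  1.98173117e-04]
jig -0.11545076292315079 -0.016483694707368775 yaw 0.30636467912099247
```

```bash
python3 -m pendant '[[[12,-9,10,0],[12,-9,15,0],[12,-9,15,0],[12,-9,15,0],[10,-9,15,0],[0,0,15,0],[0,0,15,0],[0,0,10,0],[0,0,5,0],[0,0,0,0]]]'
python3 - <<'E'
from cell import sensors,vision
import numpy as np,cv2
s=sensors.observe(); p=np.array(s["tool_pos"]); q=s["orientation"]; print(p,q)
a=.3015;u=np.array([np.cos(a),np.sin(a)]);v=np.array([-u[1],u[0]]);o=np.array([.5925,-.0785])
print("jig",(p[:2]-o)@u,(p[:2]-o)@v,"yaw",2*np.arctan2(q[2],q[1]))
fs={}
for n in ["wrist","scene","top"]:
    f=vision.grab_frame(n); np.savez(f"/tmp/{n}1.npz",tool_pos=p,q=q,**f); im=f["frame"][:,:,::-1]
    if n=="scene": im=cv2.resize(im[140:330,150:390],None,fx=3.3,fy=3.1)
    cv2.imwrite(f"pics/{n}1.png",im)
    if n=="wrist": print(np.round(f["T_tool_cam"],4).tolist())
E
```

```text
clock: 2.6
tool_pos: [0.5266, -0.0725, 0.0892]
orientation: [-0.001, 0.989, 0.15, -0.001]
wrist_force: [-0.3, 0.1, 0.1]
width: 0.51
[ 0.52663281 -0.07254864  0.08919576] [-5.81319560e-04  9.88750756e-01  1.49567088e-01 -1.13603280e-03]
jig -0.06112878542598022 0.02524235878551126 yaw 0.3002610898283726
[[0.0005, -0.967, -0.2547, 0.0742], [1.0, 0.0006, -0.0004, 0.0004], [0.0006, -0.2547, 0.967, -0.178], [0.0, 0.0, 0.0, 1.0]]
```

View pics/wrist1.png

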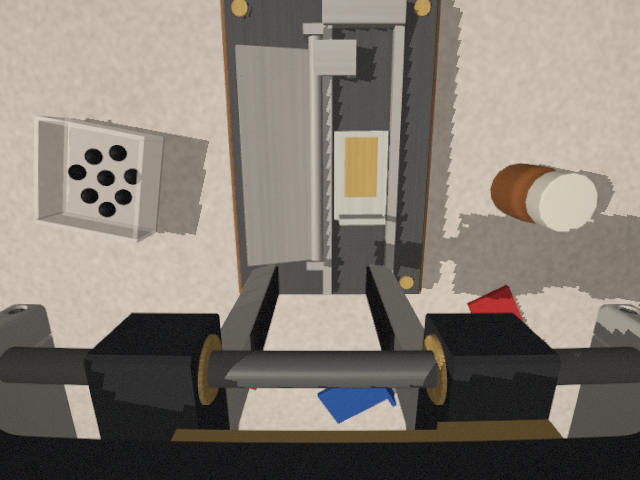

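View pics/scene1.png

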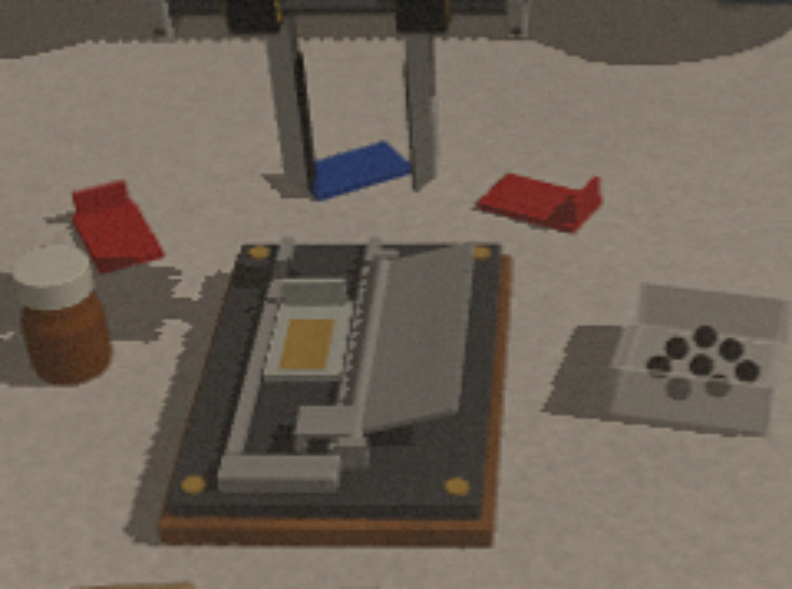

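The wrist view shows the fingertips near (275,268) and (370,268), with the channel running straight up the picture. The lip's back edge is near row 221, columns 340–385, and the screws are at (239,7), (422,7) and (406,283). I'll use these to work out jig and lip in tool coordinates.

```bash
python3 - <<'E'
from h import *
from scipy.spatial.transform import Rotation as R
w=np.load("/tmp/wrist1.npz"); q=w["q"]; T=np.eye(4); T[:3,:3]=R.from_quat([q[1],q[2],q[3],q[0]]).as_matrix(); T[:3,3]=w["tool_pos"]
Tc=T@w["T_tool_cam"]
print(gold(w["frame"],200,0,445,300))
t=T
def rel(P): 
    return ((P-t[:3,3])@t[:3,:3]*1000).round(1).tolist()
print("screws tool",rel(cast(w,[(422,7),(239,7),(406,283)],.024,Tc)), cast(w,[(422,7),(239,7),(406,283)],.024,Tc).round(4).tolist())
print("lip top",rel(cast(w,[(340,216),(385,214),(340,221),(385,220)],.044,Tc)))
print("carrier front",rel(cast(w,[(335,131),(387,131)],.029,Tc)))
print("fingers",rel(cast(w,[(278,268),(367,268)],float(w["tool_pos"][2]),Tc)))
print("rails", rel(cast(w,[(328,200),(388,200),(395,200)],.030,Tc)))
print("flap near/far left edge", rel(cast(w,[(247,265),(236,46)],.05,Tc)))
im=w["frame"][110:300,220:450,::-1]; cv2.imwrite("pics/w1c.png",cv2.resize(im,None,fx=3.4,fy=3.1,interpolation=cv2.INTER_CUBIC))
E
```

```text
[(np.int32(604), [229.85, 137.49]), (np.int32(221), [239.34, 7.62]), (np.int32(215), [421.8, 7.17]), (np.int32(57), [438.05, 19.26]), (np.int32(105), [434.49, 78.4]), (np.int32(16), [431.69, 122.75]), (np.int32(26), [430.31, 142.58]), (np.int32(1793), [360.78, 166.46]), (np.int32(21), [428.71, 164.05]), (np.int32(23), [427.57, 182.7]), (np.int32(145), [423.53, 238.91]), (np.int32(134), [406.05, 281.89])]
screws tool [[156.1, 62.7, 64.8], [156.0, -51.6, 64.9], [-28.7, 63.3, 65.2]] [[0.6941, -0.0862, 0.024], [0.6602, 0.0229, 0.024], [0.5178, -0.1414, 0.024]]
lip top [[26.8, 12.0, 45.1], [28.1, 41.3, 45.1], [23.4, 12.1, 45.1], [24.1, 41.5, 45.1]]
carrier front [[80.5, 8.8, 60.0], [80.6, 42.9, 60.0]]
fingers [[7.6, -23.5, 0.0], [7.7, 24.7, -0.1]]
rails [[35.0, 4.4, 59.1], [35.0, 45.5, 59.1], [35.1, 50.3, 59.0]]
flap near/far left edge [[-5.0, -49.1, 39.3], [127.0, -48.7, 39.0]]
```

View pics/w1c.png

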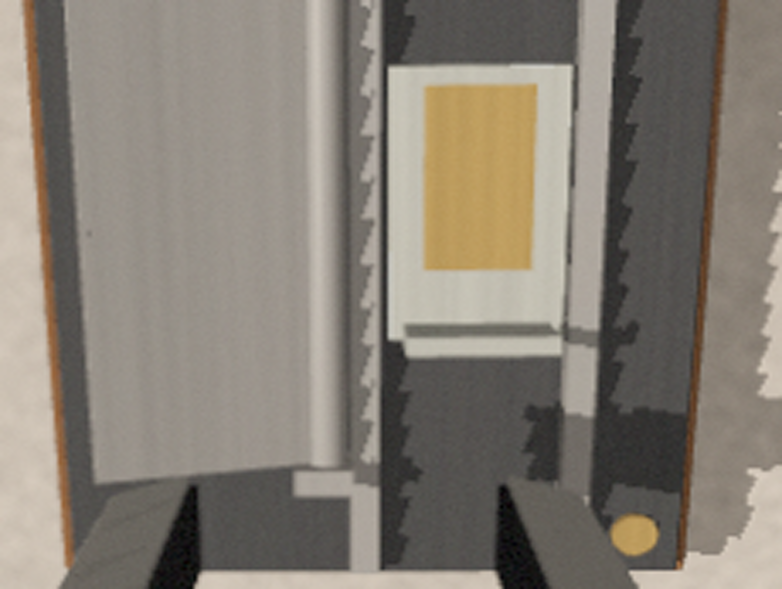

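```bash
python3 -m pendant '[[[3,-2,0,0],[3,-2,4,0],[0,0,10,0],[0,0,12,0],[0,0,9,0],[0,0,4,0],[0,0,2,0],[0,0,2,0],[0,0,0,0],[0,0,0,0]]]'
python3 - <<'E'
from cell import sensors,vision
import numpy as np,cv2
s=sensors.observe(); print(np.round(s["tool_pos"],4),np.round(s["wrist_force"],2))
f=vision.grab_frame("wrist"); cv2.imwrite("pics/wrist2.png",f["frame"][:,:,::-1])
E
```

```text
clock: 3.58
tool_pos: [0.5325, -0.067, 0.0477]
orientation: [0.0, 0.989, 0.15, 0.0]
wrist_force: [-0.8, 1.2, 0.1]
width: 0.512
[ 0.5325 -0.067   0.0477] [-0.8   1.17  0.09]
```

View pics/wrist2.png

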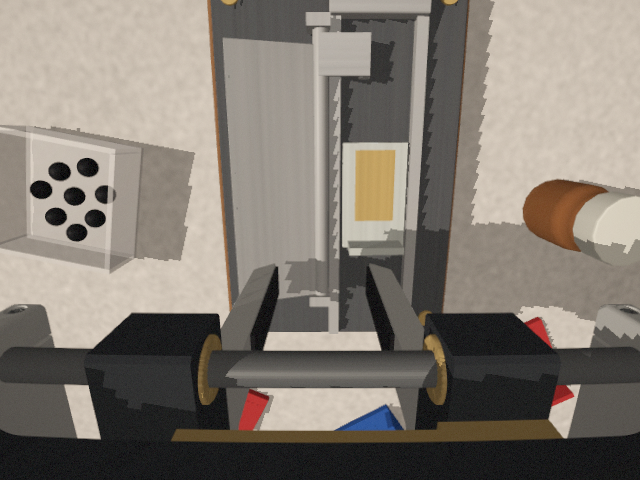

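The wrist view shows the left finger over the flap and the right finger behind the lip (lip edge row 255, tip row 266). I'll press down now.

```bash
python3 -m pendant '[[[0,0,2,0],[0,0,2,0],[0,0,2,0],[0,0,2,0],[0,0,2,0],[0,0,1.5,0],[0,0,1.5,0],[0,0,1,0],[0,0,0,0],[0,0,0,0]]]'
python3 - <<'E'
from cell import sensors,vision
import numpy as np,cv2
s=sensors.observe(); print(np.round(s["tool_pos"],4),np.round(s["wrist_force"],2),np.round(s["torque"],2))
f=vision.grab_frame("wrist"); cv2.imwrite("pics/wrist3.png",f["frame"][:,:,::-1])
f=vision.grab_frame("scene"); cv2.imwrite("pics/scene3.png",cv2.resize(f["frame"][190:330,170:330,::-1],None,fx=4,fy=4))
E
```

```text
clock: 4.47
tool_pos: [0.5322, -0.0665, 0.0335]
orientation: [-0.0, 0.989, 0.15, 0.0]
wrist_force: [-0.8, 4.0, 4.9]
width: 0.511
[ 0.5322 -0.0665  0.0335] [-0.84  4.02  4.95] [ 1.02  0.2  -0.02]
```

View pics/wrist3.png

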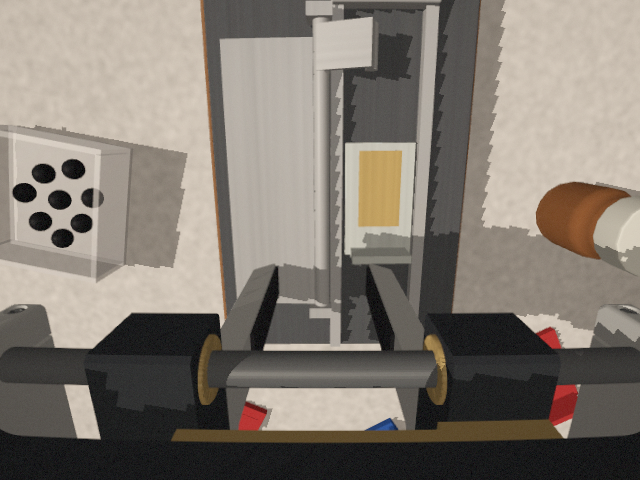

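View pics/scene3.png

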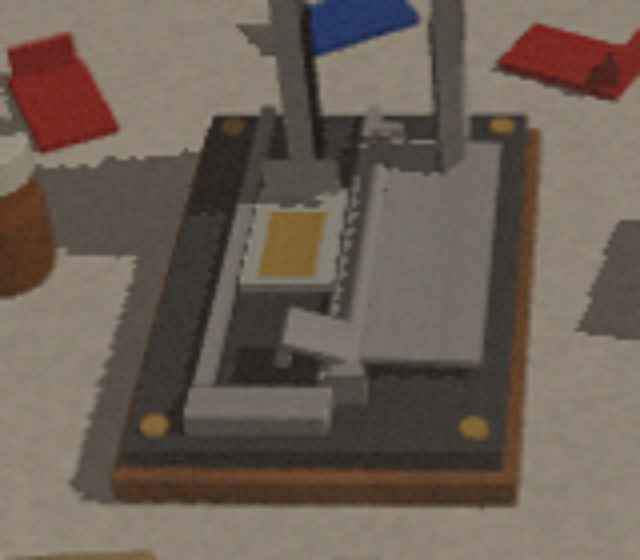

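Jaw open (toe lifted at crop (285,355)), flap level, about 5 N on the bar. I'll push.

```bash
python3 -m pendant '[[[2,0,0,0],[3,0,0,0],[4,0,0,0],[4,0,0,0],[4,0,0,0],[4,0,0,0],[4,0,0,0],[4,0,0,0],[3,0,0,0],[2,0,0,0]]]'
python3 - <<'E'
from cell import sensors,vision
import numpy as np,cv2
s=sensors.observe(); print(np.round(s["tool_pos"],4),np.round(s["wrist_force"],2),np.round(s["torque"],2))
f=vision.grab_frame("wrist"); cv2.imwrite("pics/wrist4.png",f["frame"][:,:,::-1])
E
```

```text
clock: 5.4
tool_pos: [0.5636, -0.0579, 0.0332]
orientation: [0.001, 0.989, 0.15, -0.002]
wrist_force: [-5.6, -1.5, 6.5]
width: 0.511
[ 0.5636 -0.0579  0.0332] [-5.59 -1.46  6.47] [-0.31  1.14  0.03]
```

View pics/wrist4.png

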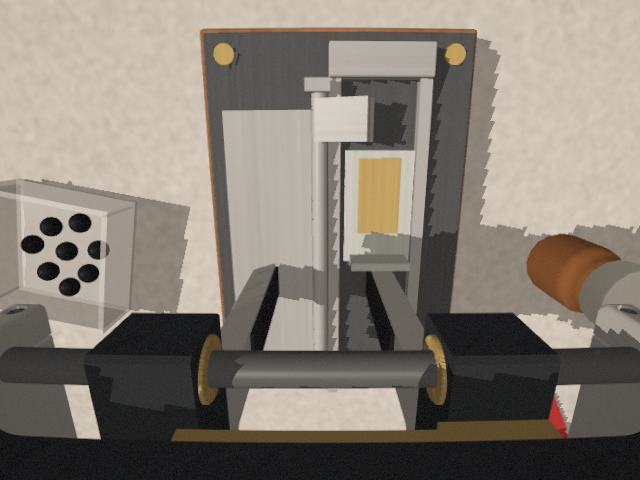

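The carrier is moving with the finger, with about 37 mm still to go.

```bash
python3 -m pendant '[[[3,0,0,0],[4,0,0,0],[4,0,0,0],[4,0,0,0],[4,0,0,0],[4,0,0,0],[3,0,0,0],[3,0,0,0],[1,0,0,0],[0,0,0,0]]]'
python3 - <<'E'
from cell import sensors,vision
import numpy as np,cv2
s=sensors.observe(); print(np.round(s["tool_pos"],4),np.round(s["wrist_force"],2),np.round(s["torque"],2))
f=vision.grab_frame("wrist"); cv2.imwrite("pics/wrist5.png",f["frame"][:,:,::-1])
E
```

```text
clock: 6.28
tool_pos: [0.5924, -0.049, 0.0332]
orientation: [0.001, 0.989, 0.15, -0.002]
wrist_force: [-3.1, -0.5, 5.1]
width: 0.513
[ 0.5924 -0.049   0.0332] [-3.1  -0.48  5.05] [-0.19  0.84  0.11]
```

View pics/wrist5.png

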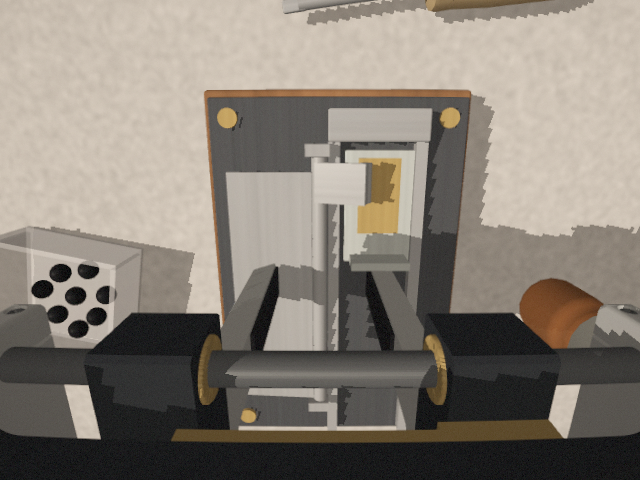

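The carrier is under the jaw, its front edge at row 150 and the stop at row 141. I'll do the last millimetres slowly.

```bash
python3 -m pendant '[[[1,0,0,0],[1,0,0,0],[1,0,0,0],[1,0,0,0],[1,0,0,0],[1,0,0,0],[0.5,0,0,0],[0.5,0,0,0],[0,0,0,0],[0,0,0,0]]]'
python3 - <<'E'
from cell import sensors,vision
import numpy as np,cv2
s=sensors.observe(); print(np.round(s["tool_pos"],4),np.round(s["wrist_force"],2),np.round(s["torque"],2))
f=vision.grab_frame("wrist"); cv2.imwrite("pics/wrist6.png",cv2.resize(f["frame"][80:300,200:480,::-1],None,fx=2.8,fy=2.7))
E
```

```text
clock: 7.17
tool_pos: [0.5966, -0.0478, 0.0333]
orientation: [0.001, 0.989, 0.15, -0.005]
wrist_force: [-14.5, -4.5, 12.6]
width: 0.51
[ 0.5966 -0.0478  0.0333] [-14.46  -4.48  12.59] [-0.9   2.58 -0.19]
```

View pics/wrist6.png

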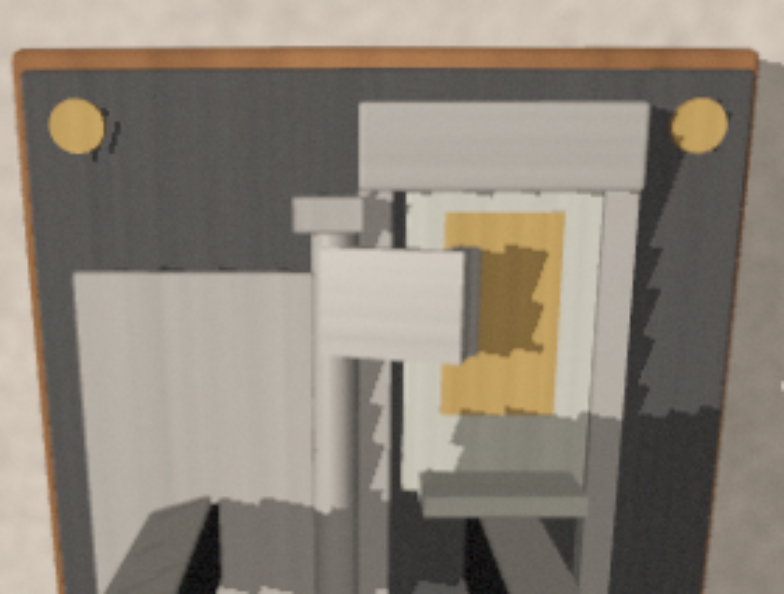

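The crop shows the carrier's front edge meeting the stop (crop row 190), with a push force of about 15 N. I'll check the distance numerically.

```bash
python3 - <<'E'
from h import *
from cell import sensors,vision
from scipy.spatial.transform import Rotation as R
s=sensors.observe(); w=vision.grab_frame("wrist"); q=s["orientation"]; T=np.eye(4); T[:3,:3]=R.from_quat([q[1],q[2],q[3],q[0]]).as_matrix(); T[:3,3]=s["tool_pos"]
Tc=T@w["T_tool_cam"]; c=lambda l:[(200+x/2.8,80+y/2.7) for x,y in l]
rel=lambda l,z:((cast(w,c(l),z,Tc)-T[:3,3])@T[:3,:3]*1000).round(1).tolist()
print("screws",rel([(77,125),(700,125)],.024)); print("stop",rel([(365,190),(645,190)],.034)); print("front",rel([(420,193),(600,193)],.029))
print("lip back",rel([(430,517),(580,515)],.044)); print("brass",rel([(500,212),(500,413)],.029)); print("left rear corner",rel([(403,490)],.029))
w=np.load("/tmp/wrist1.npz"); q=w["q"]; T=np.eye(4); T[:3,:3]=R.from_quat([q[1],q[2],q[3],q[0]]).as_matrix(); T[:3,3]=w["tool_pos"]
Tc=T@w["T_tool_cam"]; c=lambda l:[(220+x/3.4,110+y/3.1) for x,y in l]
print("before brass",rel([(480,85),(480,269)],.029),"front",rel([(480,66)],.029),"rear",rel([(390,340)],.029),"screw 156.05")
E
```

```text
screws [[81.6, -48.2, 8.4], [81.8, 66.1, 8.5]]
stop [[69.7, 4.4, -1.4], [69.9, 53.8, -1.4]]
front [[69.0, 14.5, 3.6], [69.1, 47.2, 3.6]]
lip back [[9.8, 16.4, -10.8], [10.2, 43.8, -10.8]]
brass [[65.5, 29.1, 3.6], [26.2, 30.8, 4.0]]
left rear corner [[9.9, 12.4, 4.2]]
before brass [[76.5, 26.1, 60.0], [37.1, 27.2, 60.1]] front [[80.4, 26.0, 60.0]] rear [[21.0, 9.2, 60.1]] screw 156.05
```

The carrier's front is at tool x ≈ 69.5 mm and the stop is at about 69.4, so it is home. I'll back off, then lift slowly.

```bash
python3 -m pendant '[[[-1,0,0,0],[-1,0,0,0],[-2,0,0,0],[-2,0,0,0],[-2,0,0,0],[-2,0,0,0],[0,0,-2,0],[0,0,-2,0],[0,0,-3,0],[0,0,-3,0]]]'
python3 -m pendant '[[[0,0,-4,0],[0,0,-5,0],[0,0,-8,0],[0,0,-10,0],[0,0,-10,0],[-3,0,-10,0],[-3,0,-10,0],[-3,0,-10,0],[0,0,0,0],[0,0,0,0]]]'
python3 - <<'E'
from cell import sensors,vision
import numpy as np,cv2
s=sensors.observe(); print(np.round(s["tool_pos"],4),np.round(s["wrist_force"],2))
f=vision.grab_frame("wrist"); np.savez("/tmp/wrist7.npz",tool_pos=s["tool_pos"],q=s["orientation"],**f); cv2.imwrite("pics/wrist7.png",f["frame"][:,:,::-1])
f=vision.grab_frame("scene"); cv2.imwrite("pics/scene7.png",cv2.resize(f["frame"][190:330,140:400,::-1],None,fx=3,fy=3))
E
```

```text
clock: 8.1
tool_pos: [0.5889, -0.0487, 0.0425]
orientation: [-0.0, 0.989, 0.15, -0.002]
wrist_force: [0.2, -0.1, -0.0]
width: 0.512
clock: 8.93
tool_pos: [0.5821, -0.0517, 0.1114]
orientation: [0.0, 0.989, 0.15, 0.001]
wrist_force: [0.1, -0.3, -1.0]
width: 0.511
[ 0.5821 -0.0517  0.1114] [ 0.12 -0.35 -1.01]
```

View pics/wrist7.png

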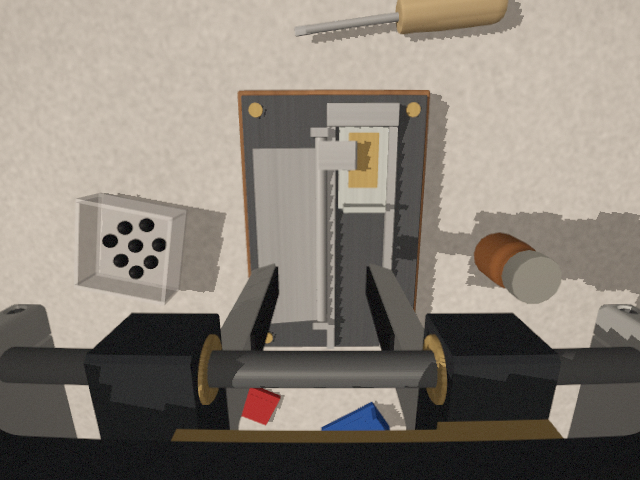

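View pics/scene7.png

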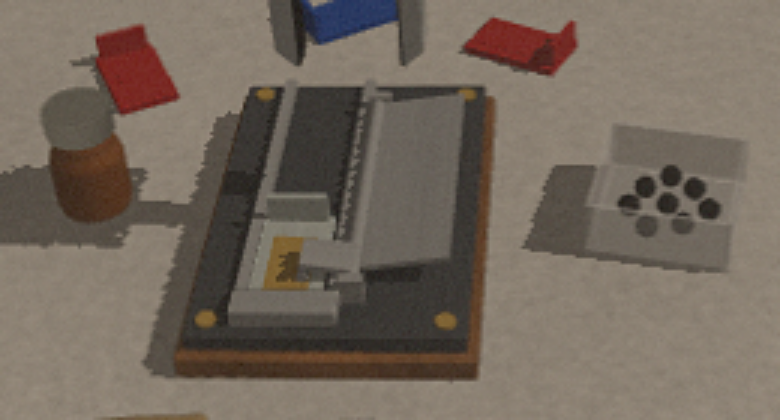

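The carrier is still against the stop (wrist row ~126), the jaw is down on the blank at (345,155), and the bystanders haven't moved. One last numeric check.

```bash
python3 - <<'E'
from h import *
from scipy.spatial.transform import Rotation as R
w=np.load("/tmp/wrist7.npz"); q=w["q"]; T=np.eye(4); T[:3,:3]=R.from_quat([q[1],q[2],q[3],q[0]]).as_matrix(); T[:3,3]=w["tool_pos"]
Tc=T@w["T_tool_cam"]
rel=lambda l,z:((cast(w,l,z,Tc)-T[:3,3])@T[:3,:3]*1000).round(1)
g=gold(w["frame"],235,85,435,350); print(g)
hsv=cv2.cvtColor(w["frame"],cv2.COLOR_RGB2HSV); m=cv2.inRange(hsv,(12,120,60),(32,255,255))[125:200,356:385]
ys,xs=np.where(m); print("brass rows",125+ys.min(),125+ys.max())
S=rel([(255.5,109.5),(413.5,109.5)],.024); B=rel([(368,125+ys.min()),(368,126+ys.max())],.029)
print(S.tolist(),B.tolist(), "carrier x in jig ~", 92.3-S[:,0].mean()+B[0,0]+4-30, 92.3-S[:,0].mean()+B[1,0]-35.4+30-30+29.4)
cv2.imwrite("pics/w7c.png",cv2.resize(w["frame"][90:230,300:420,::-1],None,fx=4.2,fy=4.2,interpolation=cv2.INTER_CUBIC))
E
```

```text
[(np.int32(1305), [311.14, 118.94]), (np.int32(155), [255.26, 109.48]), (np.int32(157), [412.71, 109.3]), (np.int32(11), [425.91, 135.73]), (np.int32(1281), [365.18, 160.21]), (np.int32(29), [424.66, 153.86]), (np.int32(102), [421.65, 200.9]), (np.int32(82), [417.12, 265.48]), (np.int32(20), [414.5, 302.7]), (np.int32(53), [268.25, 337.81]), (np.int32(141), [429.48, 342.05])]
brass rows 133 186
[[96.4, -47.8, 87.5], [96.5, 66.4, 87.6]] [[79.8, 33.3, 82.6], [40.9, 34.6, 82.5]] carrier x in jig ~ 49.64999999999999 30.749999999999993
```

View pics/w7c.png

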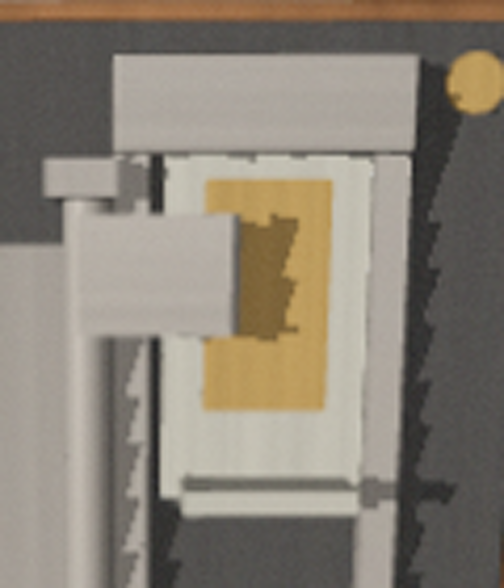

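```bash
python3 -m pendant '[[[-3,0,-10,0],[-3,0,-10,0],[-3,0,-10,0],[0,0,-10,0],[0,0,-5,0],[0,0,0,0],[0,0,0,0],[0,0,0,0],[0,0,0,0],[0,0,0,0]]]'; python3 -c "
from cell import close_job; print(close_job())"
```

```text
clock: 9.87
tool_pos: [0.5729, -0.054, 0.1548]
orientation: [-0.0, 0.989, 0.15, -0.001]
wrist_force: [0.3, 0.4, -1.3]
width: 0.509
the job is handed in; nothing more can be done
None
```

The carrier is home against the end stop with the clip's jaw down on it, and I handed the job in at about 9.9 s. I held the thumb bar down with one fingertip (about 5 N, flap level, jaw visibly open). With the other fingertip behind the lip I pushed the carrier under the jaw until the push force rose to about 15 N. Then I backed off, lifted clear and let the clip close.

**Last checks:**
- **Carrier position:** x ≈ 49.7 mm in the jig's frame from the blank's front edge, which is fully home. A second number in that last script (30.7) came from a wrong formula of mine. Reworked by hand from the blank's rear edge it gives about 50.6 mm.
- **Clip:** the last pictures show the jaw down on the blank. I could not read the clip angle or the jaw's force directly.
- **Robot and bystanders:** the wrist force was about 1 N, within its noise, and the gripper was well clear of the jig. By eye, the jar, bead box and graver had not moved.
- **Disagreement:** the top and scene cameras placed the jig about 3 mm apart, so I used the wrist camera for the close work.

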